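# Set out the steel drinkware by height on the merch stall

## Task

On this merchandise table, set out the four pieces of steel drinkware on the row of record-shaped coasters, one standing upright and centred on each coaster, in order of height: the tallest on the coaster at the cash-tin end of the row, then each shorter one in turn, the shortest at the other end. Set them down rather than dropping them, do not knock any over, and leave the white china mug where it stands.

Things in the scene. Friction and masses are not known exactly. Their poses are not given: they have to be found in the camera images.
- shot_cup: open steel shot cup, the shortest piece (sizes in mm): 56 high, outside diameter 36 at the foot widening to 45 at the rim, wall 2, about 90 g; stands upright; origin at the centre of its underside, z up along its axis. Can be gripped from above across its outside, e.g. 36 above its underside (diameter 42)
- tumbler: open steel tumbler, second shortest (sizes in mm): 92 high, outside diameter 52 at the foot widening to 60 at the rim, wall 2, about 160 g; stands upright; origin at the centre of its underside, z up along its axis. Can be gripped from above across its outside, e.g. 70 above its underside (diameter 58)
- lidded_cup: steel cup with a grey press-on lid, second tallest (sizes in mm): 130 high to the top of the lid, outside diameter 50 at the foot widening to 59 at 116 above its underside, then the lid of diameter 63 (rim 116 to 124 above the underside), about 240 g; stands upright; origin at the centre of its underside, z up along its axis. Can be gripped from above across the lid or across the body just below it, e.g. 100 above its underside (diameter 58)
- flask: steel flask bottle with a grey screw cap, the tallest piece (sizes in mm): 176 high, body diameter 62 up to 108 above its underside, sloping shoulder up to 138, then the cap of diameter 41 from 138 to the top, about 330 g; stands upright; origin at the centre of its underside, z up along its axis. Can be gripped from above by its cap, e.g. 160 above its underside
- mug: white china mug with a handle, someone's own: diameter about 82 mm, 95 mm high; a bystander standing among the drinkware, not to be moved; origin at the centre of its underside, its handle on its +y side (pointing roughly towards the robot)
- cash_tin: grey steel cash tin with a wire handle on top and a brass lock (sizes in mm): 200 long (its y), 160 deep (its x), 87 high, 110 with the handle; fixed; stands beyond the left (+y) or the right (-y) end of the row of coasters (a cardboard carton of about the same size stands beyond the other end); origin at the centre of its underside
- coaster_1: black coaster like a small record with a white centre label (sizes in mm): diameter 95, 4 thick; fixed on the pine display riser (120 deep, 520 long, its top 30 above the table); number 1 of the row counted from the robot's right (-y) end to its left (+y) end, neighbours about 120 apart; origin at the centre of its underside (30 above the table), its top 4 above that; x across the riser, y along the riser towards the left end
- coaster_2: black coaster like a small record with a white centre label (sizes in mm): diameter 95, 4 thick; fixed on the pine display riser (120 deep, 520 long, its top 30 above the table); number 2 of the row counted from the robot's right (-y) end to its left (+y) end, neighbours about 120 apart; origin at the centre of its underside (30 above the table), its top 4 above that; x across the riser, y along the riser towards the left end
- coaster_3: black coaster like a small record with a white centre label (sizes in mm): diameter 95, 4 thick; fixed on the pine display riser (120 deep, 520 long, its top 30 above the table); number 3 of the row counted from the robot's right (-y) end to its left (+y) end, neighbours about 120 apart; origin at the centre of its underside (30 above the table), its top 4 above that; x across the riser, y along the riser towards the left end
- coaster_4: black coaster like a small record with a white centre label (sizes in mm): diameter 95, 4 thick; fixed on the pine display riser (120 deep, 520 long, its top 30 above the table); number 4 of the row counted from the robot's right (-y) end to its left (+y) end, neighbours about 120 apart; origin at the centre of its underside (30 above the table), its top 4 above that; x across the riser, y along the riser towards the left end

How it is judged:
At the end, for the whole second after the job is handed in: Flask, lidded cup, tumbler and shot cup stand in this order on the coasters, the flask at the cash-tin end: each upright (within 4.5 degrees), resting on its coaster within 14 mm of its centre, released and at rest; the china mug within 20 mm of its start (((world y of cash_tin above 0 m and horizontal distance between flask and coaster_4 below 0.014 m and z of flask in the frame of coaster_4 between 0.0015 and 0.0075 m and horizontal distance between lidded_cup and coaster_3 below 0.014 m and z of lidded_cup in the frame of coaster_3 between 0.0015 and 0.0075 m and horizontal distance between tumbler and coaster_2 below 0.014 m and z of tumbler in the frame of coaster_2 between 0.0015 and 0.0075 m and horizontal distance between shot_cup and coaster_1 below 0.014 m and z of shot_cup in the frame of coaster_1 between 0.0015 and 0.0075 m) or (world y of cash_tin below 0 m and horizontal distance between flask and coaster_1 below 0.014 m and z of flask in the frame of coaster_1 between 0.0015 and 0.0075 m and horizontal distance between lidded_cup and coaster_2 below 0.014 m and z of lidded_cup in the frame of coaster_2 between 0.0015 and 0.0075 m and horizontal distance between tumbler and coaster_3 below 0.014 m and z of tumbler in the frame of coaster_3 between 0.0015 and 0.0075 m and horizontal distance between shot_cup and coaster_4 below 0.014 m and z of shot_cup in the frame of coaster_4 between 0.0015 and 0.0075 m)) and angle between each of flask, lidded_cup, tumbler, shot_cup's own z axis and vertical below 0.08 rad and linear speed of each of flask, lidded_cup, tumbler, shot_cup below 0.02 m/s and distance of mug from where it was at the start of the episode below 0.02 m); the robot touches nothing.
It fails at once if one of the four pieces is knocked or tipped over (leans more than 35 degrees) (angle between any of flask, lidded_cup, tumbler, shot_cup's own z axis and vertical above 0.6 rad).
It fails at once if one of the four pieces is dropped (falls about 30 mm or more out of the grip) ((linear speed of flask above 0.8 m/s and contact force between the fingers and flask below 0.05 N) or (linear speed of lidded_cup above 0.8 m/s and contact force between the fingers and lidded_cup below 0.05 N) or (linear speed of tumbler above 0.8 m/s and contact force between the fingers and tumbler below 0.05 N) or (linear speed of shot_cup above 0.8 m/s and contact force between the fingers and shot_cup below 0.05 N)).
It fails at once if the china mug is shifted by more than 20 mm or tipped (distance of mug from where it was at the start of the episode above 0.02 m or angle between mug's own z axis and vertical above 0.3 rad).
It also fails if it takes over 96 s, if anything falls off the work surface, if the arm or the gripper's body presses on something with over 40 N, if the wrist force passes 120 N, or if a joint passes its speed limit or range.

## Robot

A 6-joint arm with a two-finger parallel gripper is mounted at the origin on the work surface. World frame = base frame: x ahead of the robot, y to its left, z up, the work surface at z = 0. Lengths are in m, angles in rad, forces in N, time in s.
With the tool pointing down it reaches from about 0.3 to 1 m from the base axis. Payload 5.1 kg.
Tool frame: the origin (TCP) lies on the front face of the gripper's body, between the roots of the fingers; the fingertips stand 78 mm ahead of it and the grasp point (between the pads) lies 59 mm ahead of it; z points along the fingers, y is the line along which they close (so a half turn about z gives the same grasp; the last joint's range is limited). The gripper opens to 95 mm and grips with 3 to 60 N. Pads are 20 mm wide; open, the fingers measure 119 mm over their backs; the gripper's body (75 mm by 180 mm) begins 59 mm behind the grasp point.
Start: joints at [-0.083, 0.124, 1.65, -0, 1.367, -0.083], TCP at [0.65, -0, 0.292] pointing down, gripper open.
Joint ranges: [-2.61, 2.61], [-1.02, 2.33], [0.03, 2.71], [-1.35, 4.49], [0.32, 2.68], [-2.91, 2.91]. Speed limits (rad/s): [2.57, 2.57, 3.14, 3.14, 3.14, 3.14].

## Interface

Orientations are given as a rotation vector (axis times angle).
In Python, from workcell import manip gives the robot as it stands.
- The arm moves only by the tool play_rows, never from a script. Its argument "plan" is a list of rows, each a list of 7 numbers: the opening, from 0 (shut) to 1 (fully open), then the shift along the tool's x, y, z in mm, then the turn, a rotation vector about the tool's x, y, z in degrees. In form: [[jaw, x, y, z, rx, ry, rz], ...]. A call has 1 to 12 rows; each row is the pose to reach, as a shift and turn from the pose commanded when the call began, along the tool's axes at that moment; what a row does not reach only later rows make up. A row lasts 1/8 s, in which the tool goes at most 62.5 mm and 10.7 degrees, less where a joint would pass 70% of its speed; a pose out of reach is approached as far as the arm can. A call with a gripper value outside its range is refused whole. The fingers move at their own pace and stop on an object; the grip force is fixed at half the most. Time passes only in rows, so rows that repeat a pose let the fingers close. It gives the time, the measured TCP pose, the force, the opening and the grip force at its end, in the units of the state.
- manip.observe(): the state, without advancing time (a new reading comes with each control period).
- manip.snapshot(name): name is "scene" or "side" or "wrist"; returns the picture (480x640x3 uint8, blue, green, red); there is no depth.
- manip.camera_model(name): a dict with "fx", "fy", "cx", "cy" (pixels), "k1" (the pictures are not rectified: a ray, as slopes to the right and down, at radius r is drawn at 1 + k1 r^2 times it, then the intrinsics apply), "T" (4x4, takes a point from camera to world coordinates). Camera axes: x right, y down, z forward; pixel columns grow to the right and rows downward; lengths in m; the calibration is good to about 2 mm. A picture is of the moment at which its call begins: read the wrist's pose just before it. camera_model takes no time and is no camera call; for the wrist camera it gives the pose at the moment of the call.
- manip.sign_off(): hands the job in; it is judged then, once.
Trained networks look in the newest picture that a camera, given by its name, has taken for a name from the list of things; names that differ only in an ending like _2 or _b are one class to them, and where a whole thing is asked for, a point or a joint stands for the part that bears it (a point fixed in the world has none). Each returns a list of dicts, best first, with "conf" (0 to 1); they miss things now and then, are a little off and sometimes report something else, mostly with a low value. They report only what shows in the picture. A call takes as long as a camera call.
- manip.trace(camera, target): "region" (480x640 bool, what is visible of it).
- manip.landmark_of(camera, target): "position" ([x, y, z] in m, in world coordinates, good to about 4 mm: a listed point, or the origin of a listed thing).
The state is a dict: "time": time; "joints": joint angles; "dq": joint speeds; "tau": joint torques, N m; "tcp_pos": TCP position; "ee_rot": TCP orientation; "force": force on the tool from outside, world axes, zero at the start; "wrist_torque": the same for the moment, N m; "opening": finger opening in m; "finger_force": force on a finger pad.
Only numpy, scipy, OpenCV 4.12 (cv2) and the standard library are available. Lean on these libraries where they do the work, as an engineer would, in place of code of your own. Each camera call takes 0.05 s, during which the arm holds its last target. There are 200 camera calls.

## Working session

There is one attempt and no reset: what is moved stays moved. The work goes in short steps, Python scripts to look and compute and a tool call to move; the robot and the scene stay as the last step left them, time stands still between calls to the robot, and variables do not carry over. Pictures are saved under pics/ and viewed, at most 14 in all, crops included, and the job is handed in when it is done.

Besides the shell and the picture viewer there is one more tool, called after "Request:" as name(argument=value, ...), one argument or row to a line, values as JSON. play_rows: Moves the arm, as the interface text tells. Its arguments: {"type":"object","properties":{"plan":{"type":"array","items":{"type":"array","items":{"type":"number"}}}},"required":["plan"]}

```bash
mkdir -p pics; cat > look.py <<'E'
from workcell import manip
import cv2, numpy as np
names=["shot_cup","tumbler","lidded_cup","flask","mug","cash_tin","coaster_1"]
def find(cam,ns):
    for n in ns:
        for d in manip.landmark_of(cam,n)[:5]:
            print(cam,n,np.round(d["position"],4),round(d["conf"],2))
E
python3 - <<'E'
from look import *
for c in ["scene","side"]:
    cv2.imwrite(f"pics/{c}0.png",manip.snapshot(c)); find(c,names)
    print(np.round(manip.camera_model(c)["T"],3).tolist())
s=manip.observe();print(s["time"],s["tcp_pos"],s["ee_rot"],s["opening"])
E
```

```text
scene shot_cup [ 0.4422 -0.1462  0.001 ] 0.84
scene tumbler [ 0.3875 -0.3026 -0.0019] 0.26
scene lidded_cup [ 0.3857 -0.3024 -0.0015] 0.7
scene mug [0.4591 0.1447 0.0015] 0.58
scene cash_tin [0.6301 0.4713 0.0014] 0.7
scene coaster_1 [ 0.653  -0.028   0.0309] 0.7
scene coaster_1 [0.6391 0.2048 0.0299] 0.64
scene coaster_1 [ 0.6632 -0.1509  0.0335] 0.61
scene coaster_1 [0.6474 0.0948 0.0279] 0.6
[[-0.034, 0.841, -0.54, 1.181], [0.999, 0.02, -0.031, 0.062], [-0.015, -0.541, -0.841, 1.087], [0.0, 0.0, 0.0, 1.0]]
side shot_cup [ 4.400e-01 -1.493e-01  3.000e-04] 0.7
side lidded_cup [ 0.3816 -0.3     0.0022] 0.58
side flask [ 0.4189  0.3139 -0.0005] 0.92
side mug [0.4614 0.1498 0.0013] 0.62
side cash_tin [0.6269 0.4734 0.0009] 0.69
side cash_tin [ 0.6549 -0.0359  0.0297] 0.52
side coaster_1 [ 0.656  -0.1465  0.0301] 0.98
side coaster_1 [0.6462 0.0932 0.0287] 0.91
side coaster_1 [0.6439 0.2135 0.0247] 0.83
side coaster_1 [ 0.6551 -0.0298  0.0314] 0.71
[[0.921, -0.212, 0.326, -0.005], [-0.389, -0.527, 0.756, -1.253], [0.012, -0.823, -0.568, 0.968], [0.0, 0.0, 0.0, 1.0]]
0.8 [ 6.49995482e-01 -3.51533132e-05  2.92295091e-01] [2.22140883e+00 2.22142426e+00 1.91309386e-05] 0.09517646218707065
```

View pics/scene0.png

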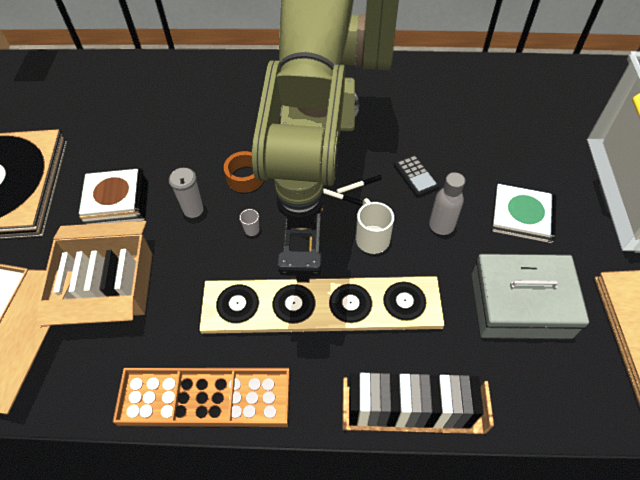

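View pics/side0.png

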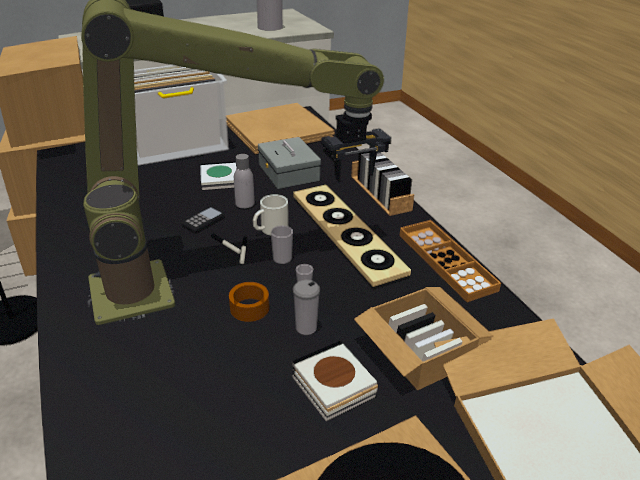

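The scene view shows the lidded cup at (187,193), shot cup (250,222), mug (374,225), flask (446,205), and the cash tin on the right (+y) at (530,295). The arm hides the tumbler there, but the side view shows it at (283,245). So the flask goes on coaster_4. Next I measure the pieces and coasters from both cameras.

```bash
cat >> look.py <<'E'
from scipy.optimize import least_squares
def project(m,P):
    T=np.linalg.inv(m["T"]); p=P@T[:3,:3].T+T[:3,3]; s=p[:,:2]/p[:,2:]
    s=s*(1+m["k1"]*(s**2).sum(1,keepdims=True)); return s*[m["fx"],m["fy"]]+[m["cx"],m["cy"]]
def ray_at(m,px,z):
    K=np.array([[m["fx"],0,m["cx"]],[0,m["fy"],m["cy"]],[0,0,1]])
    s=cv2.undistortPoints(np.array([[px]],float),K,np.array([m["k1"],0,0,0.]))[0,0]
    d=m["T"][:3,:3]@[*s,1]; o=m["T"][:3,3]; return o+d*(z-o[2])/d[2]
prof={"shot_cup":[(0,18),(56,22.5)],"tumbler":[(0,26),(92,30)],"lidded_cup":[(0,25),(116,29.5),(116,31.5),(124,31.5),(130,29)],
 "flask":[(0,31),(108,31),(138,20.5),(176,20.5)],"mug":[(0,41),(95,41)]}
def box(m,name,xy,z0):
    a=np.linspace(0,2*np.pi,72)
    P=np.concatenate([np.c_[xy[0]+r/1e3*np.cos(a),xy[1]+r/1e3*np.sin(a),0*a+z0+h/1e3] for h,r in prof[name]])
    q=project(m,P); return np.r_[q.min(0),q.max(0)]
def fit(name,obs,xy0,z0=0):
    # obs: list of (model, box) ; fit xy to silhouette boxes
    f=lambda v: np.concatenate([box(m,name,v,z0)-b for m,b in obs])
    r=least_squares(f,xy0,loss="soft_l1"); return r.x, np.round(f(r.x),1)
def rbox(reg):
    n,l,st,_=cv2.connectedComponentsWithStats(reg.astype(np.uint8)); i=1+st[1:,4].argmax()
    x,y,w,h,_=st[i]; return np.array([x-.5,y-.5,x+w-.5,y+h-.5])
def labels(cam,img,approx,z=0.034):
    m=manip.camera_model(cam); out=[]
    for a in approx:
        u,v=project(m,np.array([[*a,z]]))[0].round().astype(int)
        c=img[v-14:v+15,u-14:u+15].min(2)
        n,l,st,cen=cv2.connectedComponentsWithStats((c>130).astype(np.uint8))
        i=l[14,14] or 1; out.append(np.r_[ray_at(m,cen[i]+[u-14,v-14],z)[:2],st[i,4]])
    return np.round(out,4)
E
python3 - <<'E'
from look import *
ap=[(.656,-.1487),(.6545,-.029),(.647,.094),(.6415,.21)]
guess={"shot_cup":(.441,-.148),"tumbler":(.45,.02),"lidded_cup":(.384,-.301),"flask":(.419,.314),"mug":(.46,.147)}
m=manip.camera_model("side"); print("tumbler foot ray",ray_at(m,(283,260),0))
obs={n:[] for n in guess}
for c in ["scene","side"]:
    print(c,labels(c,cv2.imread(f"pics/{c}0.png"),ap).tolist())
    for n in guess:
        for d in manip.trace(c,n)[:3]:
            b=rbox(d["region"]); m=manip.camera_model(c)
            print(c,n,round(d["conf"],2),b.tolist(),box(m,n,guess[n],0).round(0).tolist(),fit(n,[(m,b)],guess[n]))
E
```

```text
tumbler foot ray [ 4.28195683e-01 -2.26370893e-02 -1.11022302e-16]
scene [[0.6564, -0.1516, 212.0], [0.6526, -0.0297, 200.0], [0.6487, 0.0952, 206.0], [0.6403, 0.2122, 215.0]]
scene shot_cup 0.97 [239.5, 208.5, 258.5, 235.5] [238.0, 209.0, 258.0, 236.0] (array([ 0.4401565 , -0.14587353]), array([-0.4, -0.1,  0.4,  0.1]))
scene lidded_cup 0.87 [168.5, 167.5, 202.5, 216.5] [168.0, 167.0, 202.0, 218.0] (array([ 0.38255814, -0.29998306]), array([-0.4, -1.1,  0.4,  1. ]))
scene flask 0.59 [428.5, 172.5, 464.5, 235.5] [427.0, 172.0, 463.0, 237.0] (array([0.41760871, 0.31693478]), array([-0.1, -0.6,  0.1,  0.6]))
scene mug 0.87 [355.5, 198.5, 392.5, 253.5] [355.0, 201.0, 393.0, 253.0] (array([0.45716397, 0.14757691]), array([-0.5,  1.5,  0.5, -1.4]))
side [[0.6562, -0.1561, 88.0], [0.6524, -0.0358, 64.0], [0.6486, 0.0912, 62.0], [0.64, 0.2069, 58.0]]
side shot_cup 0.48 [296.5, 265.5, 311.5, 280.5] [295.0, 263.0, 312.0, 289.0] (array([ 0.45183682, -0.12301185]), array([-1. , -8.5,  1. ,  2.2]))
side tumbler 0.63 [271.5, 225.5, 291.5, 263.5] [274.0, 218.0, 295.0, 255.0] (array([ 0.42914371, -0.01345486]), array([-0.9, -0.2,  0.9,  0.1]))
side lidded_cup 0.88 [292.5, 279.5, 318.5, 334.5] [292.0, 278.0, 319.0, 334.0] (array([ 0.38241581, -0.30414116]), array([-0.6, -0.6,  0.6,  0.5]))
side flask 0.74 [233.5, 154.5, 254.5, 209.5] [233.0, 153.0, 254.0, 209.0] (array([0.41700418, 0.30559978]), array([-0.1, -0.8,  0.1,  0.6]))
side mug 0.84 [253.5, 194.5, 288.5, 234.5] [259.0, 194.0, 287.0, 235.0] (array([0.45202702, 0.14814008]), array([ 2.8, -0.5, -4.1,  0.5]))
```

```bash
python3 - <<'E'
from look import *
m=manip.camera_model("wrist"); print(np.round(m["T"],3).tolist(),m["fx"],m["k1"])
im=manip.snapshot("wrist"); cv2.imwrite("pics/w0.png",im)
print(project(m,np.array([[.656,-.153,.034],[.6525,-.032,.034],[.6485,.0935,.034],[.64,.21,.034]])).round(0).tolist())
find("wrist",["coaster_1"])
E
```

```text
[[1.0, -0.0, -0.001, 0.649], [-0.0, -0.955, -0.296, 0.086], [-0.0, 0.296, -0.955, 0.385], [0.0, 0.0, 0.0, 1.0]] 418.51692234209384 -0.06599540381016725
[[325.0, 364.0], [322.0, 246.0], [317.0, 98.0], [306.0, -64.0]]
wrist coaster_1 [ 0.6587 -0.1559  0.0289] 0.69
wrist coaster_1 [0.649  0.0922 0.0262] 0.68
```

View pics/w0.png

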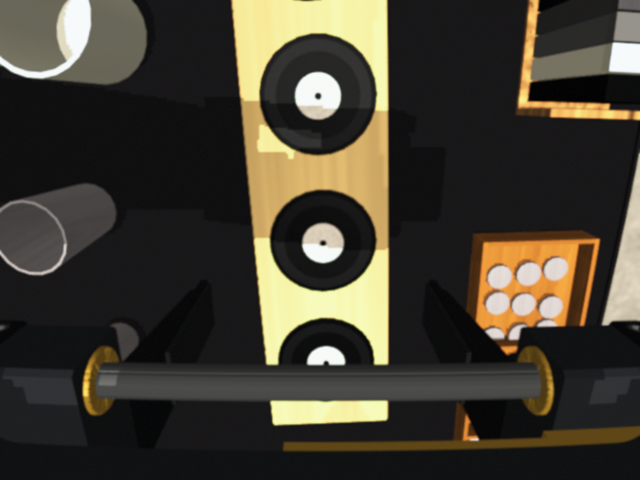

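The wrist view shows labels at (318,96), (323,243) and (326,362), the tumbler rim centred near (31,237), and the mug at top left. Next I compute positions from these.

```bash
python3 - <<'E'
from look import *
m=manip.camera_model("wrist")
for p,z in [((318,96.5),.034),((323,243),.034),((326,363),.034),((31,237),.092),((95,212),0.0)]: print(p,np.round(ray_at(m,p,z),4))
print(box(m,"tumbler",(.4285,-.01),0).round())
E
```

```text
(318, 96.5) [0.6491 0.0943 0.034 ]
(323, 243) [ 0.6535 -0.0291  0.034 ]
(326, 363) [ 0.6569 -0.1522  0.034 ]
(31, 237) [ 0.4314 -0.0055  0.092 ]
(95, 212) [ 0.4339 -0.0089  0.    ]
[ -8. 187. 116. 279.]
```

Request:
play_rows(
  plan=[
    [1, 60, -40, -40, 0, 0, 0],
    [1, 120, -80, -40, 0, 0, 0],
    [1, 180, -120, -40, 0, 0, 0],
    [1, 230, -160, -40, 0, 0, 0],
    [1, 230, -200, -40, 0, 0, 0],
    [1, 230, -232, -40, 0, 0, 0],
    [1, 230, -232, -40, 0, 0, 0],
    [1, 230, -232, -40, 0, 0, 0],
  ],
)

```text
time: 2.4
tcp_pos: [0.4184, 0.2299, 0.3326]
ee_rot: [2.221, 2.221, 0.001]
force: [0.9, 0.6, 0.5]
opening: 0.0953
finger_force: 0.0
```

```bash
python3 - <<'E'
from look import *
m=manip.camera_model("wrist")
im=manip.snapshot("wrist"); cv2.imwrite("pics/w1.png",im)
find("wrist",["flask"])
q=project(m,np.array([[.418,.313,.176],[.418,.313,0]]));print(q.round(0).tolist())
b=[rbox(d["region"]) for d in manip.trace("wrist","flask")[:1]]
for x in b: print(x,fit("flask",[(m,x)],(.418,.313)))
E
```

```text
[[319.0, 112.0], [318.0, 110.0]]
[274.5  60.5 359.5 148.5] (array([0.41701944, 0.31713255]), array([-0.1, -0. ,  0.1,  0. ]))
```

View pics/w1.png

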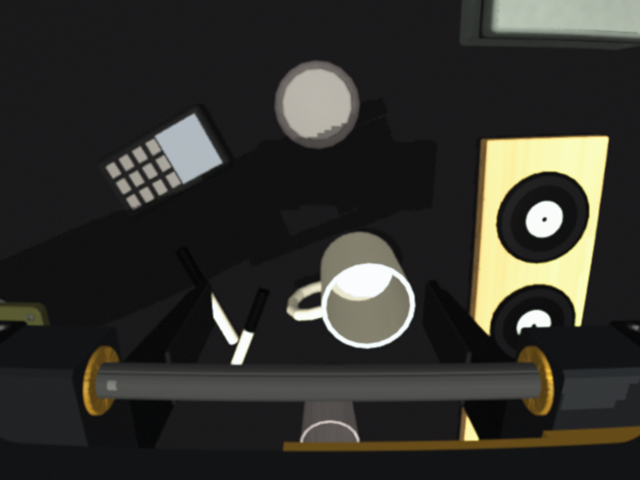

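The flask cap is centred at (317,104), giving position (.417,.317). The coaster_4 label is at (544,219). I go over the flask and down.

```bash
python3 - <<'E'
from look import *
m=manip.camera_model("wrist")
print(ray_at(m,(544,219),.034),ray_at(m,(317.5,104),.176),ray_at(m,(330,447),.092))
E
```

```text
[0.6404862  0.21195122 0.034     ] [0.41780701 0.3172749  0.176     ] [ 0.42976654 -0.00993365  0.092     ]
```

Request:
play_rows(
  plan=[
    [1, 45, -1, 0, 0, 0, 0],
    [1, 87, -1.5, 0, 0, 0, 0],
    [1, 87, -1.5, 0, 0, 0, 0],
    [1, 87, -1.5, 40, 0, 0, 0],
    [1, 87, -1.5, 80, 0, 0, 0],
    [1, 87, -1.5, 113, 0, 0, 0],
    [1, 87, -1.5, 113, 0, 0, 0],
    [0.3, 87, -1.5, 113, 0, 0, 0],
    [0.3, 87, -1.5, 113, 0, 0, 0],
    [0.3, 87, -1.5, 113, 0, 0, 0],
    [0.3, 87, -1.5, 113, 0, 0, 0],
    [0.3, 87, -1.5, 113, 0, 0, 0],
  ],
)

```text
time: 4.05
tcp_pos: [0.4165, 0.3171, 0.2195]
ee_rot: [2.221, 2.222, 0.0]
force: [-0.2, -0.2, -0.0]
opening: 0.0503
finger_force: 0.0
```

Request:
play_rows(
  plan=[
    [0.1, 0, 0, 0, 0, 0, 0],
    [0.1, 0, 0, 0, 0, 0, 0],
    [0.1, 0, 0, 0, 0, 0, 0],
    [0.1, 0, 0, -10, 0, 0, 0],
    [0.1, 0, 0, -40, 0, 0, 0],
    [0.1, 0, 0, -70, 0, 0, 0],
    [0.1, 0, 0, -70, 0, 0, 0],
  ],
)

```text
time: 4.92
tcp_pos: [0.4175, 0.3176, 0.2922]
ee_rot: [2.221, 2.221, 0.009]
force: [0.3, 0.4, -3.2]
opening: 0.0407
finger_force: 30.0
```

Request:
play_rows(
  plan=[
    [0.1, -15, 32, 0, 0, 0, 0],
    [0.1, -37, 80, 0, 0, 0, 0],
    [0.1, -60, 128, 0, 0, 0, 0],
    [0.1, -82, 175, 0, 0, 0, 0],
    [0.1, -98, 209, 0, 0, 0, 0],
    [0.1, -105, 224, 0, 0, 0, 0],
    [0.1, -105, 224, 0, 0, 0, 0],
    [0.1, -105, 224, 0, 0, 0, 0],
    [0.1, -105, 224, 20, 0, 0, 0],
    [0.1, -105, 224, 20, 0, 0, 0],
    [0.1, -105, 224, 20, 0, 0, 0],
  ],
)

```text
time: 6.3
tcp_pos: [0.6399, 0.2122, 0.2686]
ee_rot: [-2.22, -2.222, 0.001]
force: [-0.1, -0.3, -2.7]
opening: 0.0403
finger_force: 30.0
```

```bash
python3 - <<'E'
from look import *
im=manip.snapshot("wrist"); cv2.imwrite("pics/w2.png",im)
s=manip.snapshot("side"); sc=manip.snapshot("scene")
cv2.imwrite("pics/s2.png",np.hstack([s[130:330,230:430],sc[180:380,330:530]]).repeat(2,0).repeat(2,1))
print(manip.observe()["tcp_pos"])
E
```

```text
[0.64064365 0.21210345 0.26987112]
```

View pics/s2.png

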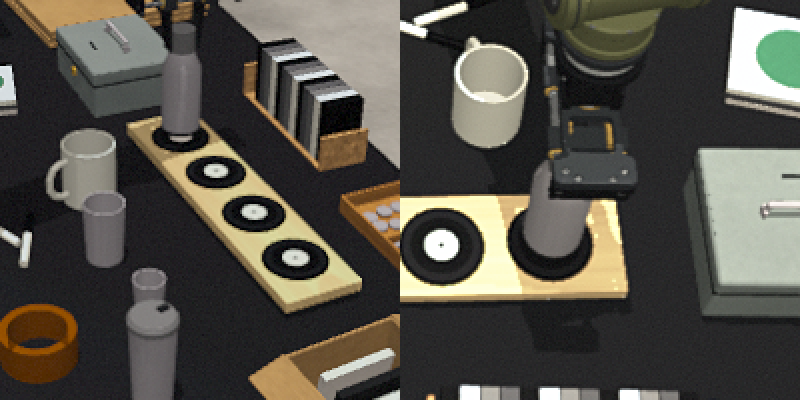

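The flask hangs upright over coaster_4 with a small gap, and looks centred. I lower it gently and check the force.

Request:
play_rows(
  plan=[
    [0.1, 0, 0, 8, 0, 0, 0],
    [0.1, 0, 0, 12, 0, 0, 0],
    [0.1, 0, 0, 14.5, 0, 0, 0],
    [0.1, 0, 0, 16, 0, 0, 0],
    [0.1, 0, 0, 16, 0, 0, 0],
  ],
)

```text
time: 7.08
tcp_pos: [0.6406, 0.212, 0.2534]
ee_rot: [2.221, 2.221, 0.0]
force: [0.5, -0.8, -4.1]
opening: 0.0409
finger_force: 30.0
```

Request:
play_rows(
  plan=[
    [0.1, 0, 0, 1, 0, 0, 0],
    [0.1, 0, 0, 1.5, 0, 0, 0],
    [0.1, 0, 0, 1.5, 0, 0, 0],
  ],
)

```text
time: 7.45
tcp_pos: [0.6408, 0.2121, 0.2533]
ee_rot: [2.221, 2.221, 0.002]
force: [-1.2, 0.4, 4.4]
opening: 0.0404
finger_force: 30.0
```

Request:
play_rows(
  plan=[
    [0.8, 0, 0, 1.5, 0, 0, 0],
    [0.8, 0, 0, 1.5, 0, 0, 0],
    [0.8, 0, 0, 1.5, 0, 0, 0],
    [0.8, 0, 0, 1.5, 0, 0, 0],
    [1, 0, 0, -30, 0, 0, 0],
    [1, 0, 0, -70, 0, 0, 0],
    [1, -25, -25, -80, 0, 0, 0],
    [1, -70, -50, -80, 0, 0, 0],
    [1, -120, -75, -80, 0, 0, 0],
    [1, -170, -100, -80, 0, 0, 0],
    [1, -220, -125, -80, 0, 0, 0],
  ],
)

```text
time: 8.82
tcp_pos: [0.5145, -0.0094, 0.3319]
ee_rot: [2.22, 2.221, 0.0]
force: [0.8, -0.8, 0.1]
opening: 0.0951
finger_force: 0.0
```

Request:
play_rows(
  plan=[
    [1, -50, -23, 0, 0, 0, 0],
    [1, -100, -46, 0, 0, 0, 0],
    [1, -150, -69, 0, 0, 0, 0],
    [1, -200, -92, 0, 0, 0, 0],
    [1, -250, -115, 0, 0, 0, 0],
    [1, -293, -133, 0, 0, 0, 0],
    [1, -293, -133, 10, 0, 0, 0],
    [1, -293, -133, 60, 0, 0, 0],
    [1, -293, -133, 60, 0, 0, 0],
    [1, -293, -133, 60, 0, 0, 0],
  ],
)

```text
time: 10.07
tcp_pos: [0.3831, -0.3006, 0.2728]
ee_rot: [2.219, 2.222, 0.0]
force: [-0.3, 0.5, 0.1]
opening: 0.095
finger_force: 0.0
```

```bash
python3 - <<'E'
from look import *
for c in ["scene","side"]: globals()[c]=manip.snapshot(c); find(c,["flask"])
w=manip.snapshot("wrist")
m=manip.camera_model("wrist");print(project(m,np.array([[.3825,-.301,.13]])))
cv2.imwrite("pics/s3.png",np.hstack([w,cv2.resize(scene[100:360,200:460],(480,480))])[:,:].repeat(1,0) if 0 else cv2.resize(np.hstack([w,cv2.resize(scene[130:350,250:470],(480,480))]),(800,343)))
for c,n,xy,z in [("scene","flask",(.6405,.212),.034),("side","flask",(.6405,.212),.034)]:
    m=manip.camera_model(c)
    for d in manip.trace(c,n)[:1]: print(c,fit(n,[(m,rbox(d["region"]))],xy,z))
E
```

```text
scene flask [0.6418 0.2111 0.0333] 0.82
side flask [0.6431 0.2108 0.0318] 0.52
[[317.9457941  255.48141565]]
scene (array([0.64127052, 0.21273901]), array([-0.1,  0.3,  0.1, -0.3]))
side (array([0.6442236 , 0.19607545]), array([-6.8, -7.3,  3.5,  1.3]))
```

View pics/s3.png

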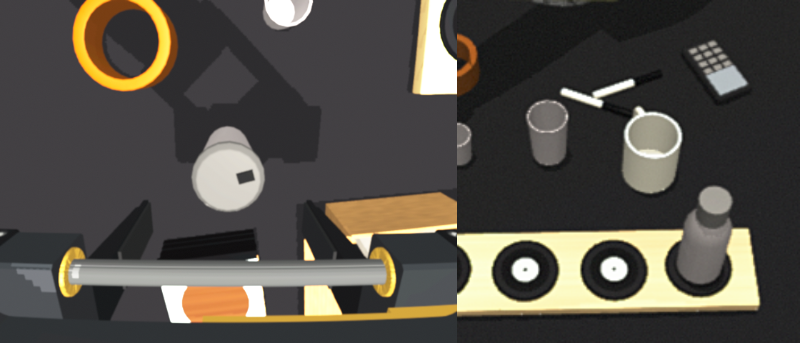

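Flask stands on coaster_4, within about 1 mm by the scene camera. The lid is at about (320,246) in wrist pixels, so the cup is about 4 mm further in +y than assumed. Now I grasp it.

Request:
play_rows(
  plan=[
    [1, 4, 1, 0, 0, 0, 0],
    [1, 4, 1, 40, 0, 0, 0],
    [1, 4, 1, 80, 0, 0, 0],
    [1, 4, 1, 105, 0, 0, 0],
    [1, 4, 1, 117, 0, 0, 0],
    [0.2, 4, 1, 117, 0, 0, 0],
    [0.2, 4, 1, 117, 0, 0, 0],
    [0.2, 4, 1, 117, 0, 0, 0],
    [0.2, 4, 1, 117, 0, 0, 0],
    [0.2, 4, 1, 117, 0, 0, 0],
    [0.2, 4, 1, 117, 0, 0, 0],
    [0.2, 4, 1, 117, 0, 0, 0],
  ],
)

```text
time: 11.92
tcp_pos: [0.384, -0.2975, 0.1557]
ee_rot: [2.22, 2.22, 0.0]
force: [-0.1, 0.4, 5.6]
opening: 0.0619
finger_force: 30.0
```

```bash
python3 - <<'E'
from look import *
m=manip.camera_model("scene");sc=manip.snapshot("scene")
for n,xy in [("tumbler",(.43,-.01)),("shot_cup",(.44,-.147))]:
    for d in manip.trace("scene",n)[:2]: print(n,d["conf"],fit(n,[(m,rbox(d["region"]))],xy,0))
find("scene",["tumbler","mug"])
print(labels("scene",sc,[(.6565,-.1515),(.653,-.03),(.649,.0945)]).tolist())
E
```

```text
tumbler 0.87 (array([ 0.42984267, -0.00623096]), array([-0. , -0.4,  0. ,  0.4]))
tumbler 0.6 (array([ 0.44024225, -0.1384512 ]), array([ -2.6, -11.9,   6.7,   2.9]))
shot_cup 0.94 (array([ 0.4401565 , -0.14587353]), array([-0.4, -0.1,  0.4,  0.1]))
scene tumbler [ 0.4295 -0.0104  0.0013] 0.82
scene mug [0.4618 0.1455 0.001 ] 0.82
[[0.6239, -0.1865, 1.0], [0.6182, -0.0626, 1.0], [0.6487, 0.0943, 211.0]]
```

The opening of 62 mm means the pads are catching the lid rim. I re-grip a little lower.

Request:
play_rows(
  plan=[
    [0.85, 0, 0, 0, 0, 0, 0],
    [0.85, 0, 0, 0, 0, 0, 0],
    [0.85, 0, 0, 0, 0, 0, 0],
    [0.85, 0, 0, 8, 0, 0, 0],
    [0.85, 0, 0, 8, 0, 0, 0],
    [0.2, 0, 0, 8, 0, 0, 0],
    [0.2, 0, 0, 8, 0, 0, 0],
    [0.2, 0, 0, 8, 0, 0, 0],
    [0.2, 0, 0, 8, 0, 0, 0],
    [0.2, 0, 0, 8, 0, 0, 0],
  ],
)

```text
time: 13.42
tcp_pos: [0.3836, -0.2971, 0.1469]
ee_rot: [2.221, 2.221, 0.0]
force: [1.1, 0.2, 0.4]
opening: 0.0616
finger_force: 30.0
```

Request:
play_rows(
  plan=[
    [0.2, 0, 0, -10, 0, 0, 0],
    [0.2, 0, 0, -40, 0, 0, 0],
    [0.2, 0, 0, -80, 0, 0, 0],
    [0.2, 15, 10, -95, 0, 0, 0],
    [0.2, 50, 33, -100, 0, 0, 0],
    [0.2, 95, 63, -100, 0, 0, 0],
    [0.2, 143, 95, -100, 0, 0, 0],
    [0.2, 191, 127, -100, 0, 0, 0],
    [0.2, 239, 160, -100, 0, 0, 0],
    [0.2, 270, 180, -100, 0, 0, 0],
    [0.2, 285, 190, -100, 0, 0, 0],
    [0.2, 285, 190, -100, 0, 0, 0],
  ],
)

```text
time: 14.92
tcp_pos: [0.5733, -0.0112, 0.246]
ee_rot: [-2.219, -2.223, 0.002]
force: [-0.5, -1.1, -2.3]
opening: 0.0615
finger_force: 30.0
```

```bash
python3 - <<'E'
from look import *
w=manip.snapshot("wrist"); s=manip.snapshot("side");m=manip.camera_model("wrist")
cv2.imwrite("pics/s4.png",cv2.resize(np.hstack([w,cv2.resize(s[120:340,220:440],(480,480))]),(800,343)))
print(labels("wrist",w,[(.649,.0943)]),project(m,np.array([[.649,.0943,.034]])))
E
```

```text
[[6.491e-01 9.460e-02 8.000e+02]] [[429.84212867  76.28293011]]
```

View pics/s4.png

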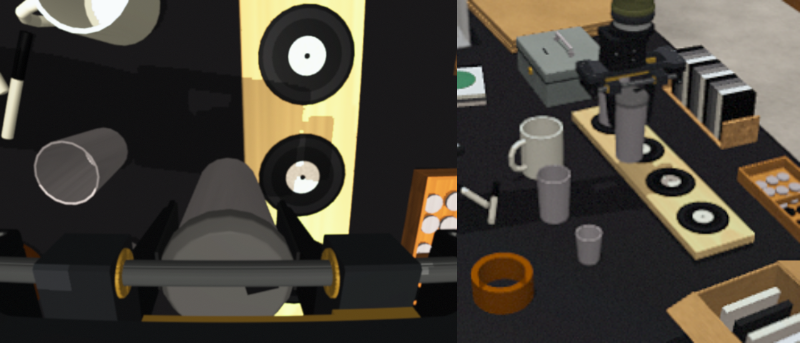

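The cup hangs upright and coaster_3's label is at (430,77) in the wrist image, as predicted. I carry on to it.

Request:
play_rows(
  plan=[
    [0.2, 20, 14, 0, 0, 0, 0],
    [0.2, 55, 39, 0, 0, 0, 0],
    [0.2, 90, 64, 0, 0, 0, 0],
    [0.2, 106.5, 75.5, 0, 0, 0, 0],
    [0.2, 106.5, 75.5, 10, 0, 0, 0],
    [0.2, 106.5, 75.5, 35, 0, 0, 0],
    [0.2, 106.5, 75.5, 55, 0, 0, 0],
    [0.2, 106.5, 75.5, 61, 0, 0, 0],
    [0.2, 106.5, 75.5, 64, 0, 0, 0],
    [0.2, 106.5, 75.5, 66, 0, 0, 0],
    [0.2, 106.5, 75.5, 66, 0, 0, 0],
  ],
)

```text
time: 16.4
tcp_pos: [0.6493, 0.0945, 0.1815]
ee_rot: [2.221, 2.221, 0.001]
force: [-0.0, -0.6, -1.5]
opening: 0.0618
finger_force: 30.0
```

```bash
python3 - <<'E'
from look import *
for c in ["scene","side"]:
    manip.snapshot(c); find(c,["lidded_cup"]); m=manip.camera_model(c)
    for d in manip.trace(c,"lidded_cup")[:1]: b=rbox(d["region"]);print(c,b,box(m,"lidded_cup",(.649,.0945),.034).round(1))
s=manip.observe();print(s["tcp_pos"],s["force"])
E
```

```text
scene lidded_cup [0.6534 0.0892 0.032 ] 0.6
scene [346.5 270.5 361.5 276.5] [336.3 259.6 368.2 312.6]
side lidded_cup [0.647  0.0911 0.0364] 0.84
side [329.5 174.5 348.5 218.5] [327.6 172.2 349.  218.5]
[0.64910932 0.09450392 0.18105656] [ 0.00502523  0.21133612 -0.88698526]
```

Request:
play_rows(
  plan=[
    [0.2, 0, 0, 1, 0, 0, 0],
    [0.2, 0, 0, 1.5, 0, 0, 0],
    [0.9, 0, 0, 1.5, 0, 0, 0],
    [0.9, 0, 0, 1.5, 0, 0, 0],
    [0.9, 0, 0, 1.5, 0, 0, 0],
    [0.9, 0, 0, 0, 0, 0, 0],
    [0.9, 0, 0, -15, 0, 0, 0],
    [0.9, 0, 0, -50, 0, 0, 0],
    [1, 0, 0, -90, 0, 0, 0],
    [1, -30, -50, -90, 0, 0, 0],
    [1, -60, -100, -90, 0, 0, 0],
  ],
)

```text
time: 18.08
tcp_pos: [0.5486, 0.034, 0.273]
ee_rot: [2.219, 2.221, 0.003]
force: [0.1, -0.2, 0.2]
opening: 0.095
finger_force: 0.0
```

Request:
play_rows(
  plan=[
    [1, -24, -50, 0, 0, 0, 0],
    [1, -42, -90, 0, 0, 0, 0],
    [1, -42, -119, 0, 0, 0, 0],
    [1, -42, -119, 20, 0, 0, 0],
    [1, -42, -119, 20, 0, 0, 0],
    [1, -42, -119, 20, 0, 0, 0],
  ],
)

```text
time: 18.82
tcp_pos: [0.4305, -0.0075, 0.252]
ee_rot: [2.22, 2.221, 0.001]
force: [-0.0, 0.7, 0.8]
opening: 0.0948
finger_force: 0.0
```

```bash
python3 - <<'E'
from look import *
w=manip.snapshot("wrist"); s=manip.snapshot("side");manip.snapshot("scene");m=manip.camera_model("wrist")
cv2.imwrite("pics/s5.png",cv2.resize(np.hstack([w,cv2.resize(s[120:340,220:440],(480,480))]),(800,343)))
for d in manip.trace("wrist","tumbler")[:1]: b=rbox(d["region"]);print(b,box(m,"tumbler",(.43,-.008),0).round(1),fit("tumbler",[(m,b)],(.43,-.008)))
find("side",["lidded_cup"]);find("scene",["lidded_cup"])
for c in ["scene","side"]:
    m=manip.camera_model(c)
    for d in manip.trace(c,"lidded_cup")[:1]: b=rbox(d["region"]);print(c,b,box(m,"lidded_cup",(.649,.0945),.034).round(1),fit("lidded_cup",[(m,b)],(.649,.0945),.034))
E
```

```text
[270.5 180.5 363.5 288.5] [271.1 182.8 365.2 291.4] (array([ 0.4292644 , -0.00597826]), array([-0.7, -0.1,  0.7,  0.1]))
side lidded_cup [0.6458 0.0914 0.0357] 0.94
side lidded_cup [ 0.6528 -0.0314  0.0301] 0.38
scene lidded_cup [0.6528 0.0927 0.0336] 0.63
scene [335.5 259.5 367.5 312.5] [336.3 259.6 368.2 312.6] (array([0.64870654, 0.09302872]), array([ 0.,  0., -0., -0.]))
side [327.5 174.5 350.5 220.5] [327.6 172.2 349.  218.5] (array([0.6455128 , 0.08201274]), array([ 0.8, -0.2, -0.8,  0.2]))
```

View pics/s5.png

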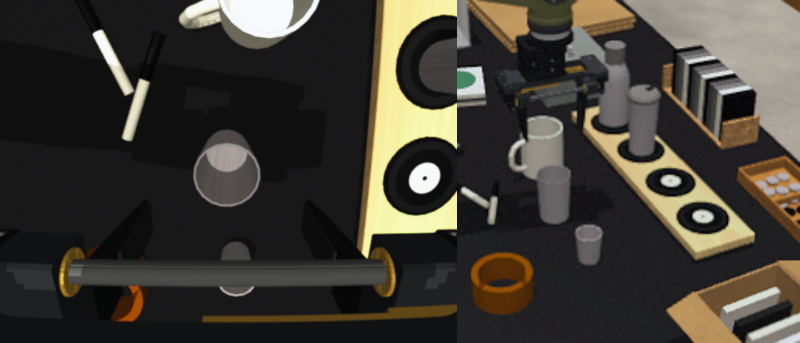

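Both placed pieces stand on their coasters. The tumbler is centred at about (317,235) in the wrist image, giving (.429,-.006). Now I grasp it.

Request:
play_rows(
  plan=[
    [1, 1.5, 0, 40, 0, 0, 0],
    [1, 1.5, 0, 80, 0, 0, 0],
    [1, 1.5, 0, 110, 0, 0, 0],
    [1, 1.5, 0, 122, 0, 0, 0],
    [1, 1.5, 0, 122, 0, 0, 0],
    [0.2, 1.5, 0, 122, 0, 0, 0],
    [0.2, 1.5, 0, 122, 0, 0, 0],
    [0.2, 1.5, 0, 122, 0, 0, 0],
    [0.2, 1.5, 0, 122, 0, 0, 0],
    [0.2, 1.5, 0, 122, 0, 0, 0],
    [0.2, 1.5, 0, 122, 0, 0, 0],
    [0.2, 1.5, 0, 122, 0, 0, 0],
  ],
)

```text
time: 20.72
tcp_pos: [0.4302, -0.0061, 0.1291]
ee_rot: [2.221, 2.221, 0.0]
force: [-0.6, -1.3, 3.2]
opening: 0.0588
finger_force: 30.0
```

Request:
play_rows(
  plan=[
    [0.2, 0, 0, -10, 0, 0, 0],
    [0.2, 0, 0, -40, 0, 0, 0],
    [0.2, 0, 10, -70, 0, 0, 0],
    [0.2, -4, 45, -80, 0, 0, 0],
    [0.2, -9, 90, -80, 0, 0, 0],
    [0.2, -14, 135, -80, 0, 0, 0],
    [0.2, -19, 180, -80, 0, 0, 0],
    [0.2, -22, 210, -80, 0, 0, 0],
    [0.2, -23.5, 223, -80, 0, 0, 0],
    [0.2, -23.5, 223, -75, 0, 0, 0],
    [0.2, -23.5, 223, -55, 0, 0, 0],
    [0.2, -23.5, 223, -44, 0, 0, 0],
  ],
)

```text
time: 22.22
tcp_pos: [0.651, -0.0293, 0.1701]
ee_rot: [-2.219, -2.219, 0.004]
force: [0.2, 0.4, -2.0]
opening: 0.0591
finger_force: 30.0
```

```bash
python3 - <<'E'
from look import *
for c in ["side","scene"]:
    manip.snapshot(c); find(c,["tumbler"]); m=manip.camera_model(c)
    for d in manip.trace(c,"tumbler")[:1]: b=rbox(d["region"]);print(c,b,box(m,"tumbler",(.653,-.0295),.044).round(1))
s=manip.observe();print(s["tcp_pos"],s["force"],s["opening"])
E
```

```text
side tumbler [ 0.6493 -0.0293  0.0403] 0.7
side [346.5 202.5 367.5 239.5] [347.2 199.4 368.4 237. ]
scene tumbler [ 0.6539 -0.0316  0.0443] 0.7
scene tumbler [ 0.4416 -0.1464  0.0011] 0.19
[ 0.65321207 -0.02956213  0.17343803] [ 0.28717504  0.419036   -1.4597561 ] 0.058935536151896825
```

Request:
play_rows(
  plan=[
    [0.2, 0, 0, 5, 0, 0, 0],
    [0.2, 0, 0, 8.5, 0, 0, 0],
    [0.2, 0, 0, 10.5, 0, 0, 0],
    [0.2, 0, 0, 11.5, 0, 0, 0],
    [0.9, 0, 0, 11.5, 0, 0, 0],
    [0.9, 0, 0, 11.5, 0, 0, 0],
    [0.9, 0, 0, 11.5, 0, 0, 0],
    [0.9, 0, 0, 10, 0, 0, 0],
    [0.9, 0, 0, -15, 0, 0, 0],
    [0.9, 0, 0, -60, 0, 0, 0],
    [1, -15, -30, -70, 0, 0, 0],
    [1, -40, -75, -70, 0, 0, 0],
  ],
)

```text
time: 24.02
tcp_pos: [0.5786, -0.0697, 0.245]
ee_rot: [2.217, 2.221, 0.003]
force: [-1.2, -0.3, -0.4]
opening: 0.0944
finger_force: 0.0
```

Request:
play_rows(
  plan=[
    [1, -25, -46, 0, 0, 0, 0],
    [1, -50, -92, 0, 0, 0, 0],
    [1, -76.5, -138, 0, 0, 0, 0],
    [1, -76.5, -138, 20, 0, 0, 0],
    [1, -76.5, -138, 20, 0, 0, 0],
    [1, -76.5, -138, 20, 0, 0, 0],
  ],
)

```text
time: 24.78
tcp_pos: [0.4405, -0.146, 0.2233]
ee_rot: [2.221, 2.222, 0.0]
force: [0.7, -0.3, 0.0]
opening: 0.0948
finger_force: 0.0
```

```bash
python3 - <<'E'
from look import *
w=manip.snapshot("wrist"); s=manip.snapshot("side");manip.snapshot("scene");m=manip.camera_model("wrist")
cv2.imwrite("pics/s6.png",cv2.resize(np.hstack([w,cv2.resize(s[120:340,220:440],(480,480))]),(800,343)))
for d in manip.trace("wrist","shot_cup")[:1]: b=rbox(d["region"]);print(b,box(m,"shot_cup",(.4402,-.146),0).round(1),fit("shot_cup",[(m,b)],(.44,-.146)))
for c in ["scene","side"]:
    m=manip.camera_model(c); find(c,["tumbler"])
    for d in manip.trace(c,"tumbler")[:1]: b=rbox(d["region"]);print(c,d["conf"],b,box(m,"tumbler",(.653,-.0295),.034).round(1),fit("tumbler",[(m,b)],(.653,-.0295),.034))
E
```

```text
[285.5 198.5 353.5 274.5] [284.  198.9 352.7 275.7] (array([ 0.44096133, -0.14538327]), array([-0.4, -0.4,  0.4,  0.4]))
scene tumbler [ 0.6525 -0.0343  0.0358] 0.93
scene 0.66 [275.5 268.5 305.5 313.5] [275.7 269.2 305.3 313.4] (array([ 0.65231624, -0.02947898]), array([ 0.2,  0.4, -0.2, -0.4]))
side tumbler [ 0.6524 -0.0262  0.0332] 0.67
side tumbler [ 0.439  -0.1468 -0.0018] 0.44
side 0.63 [347.5 204.5 367.5 242.5] [347.  202.4 368.2 239.8] (array([ 0.64709326, -0.04066318]), array([-0.7,  0.2,  0.7, -0.2]))
```

View pics/s6.png

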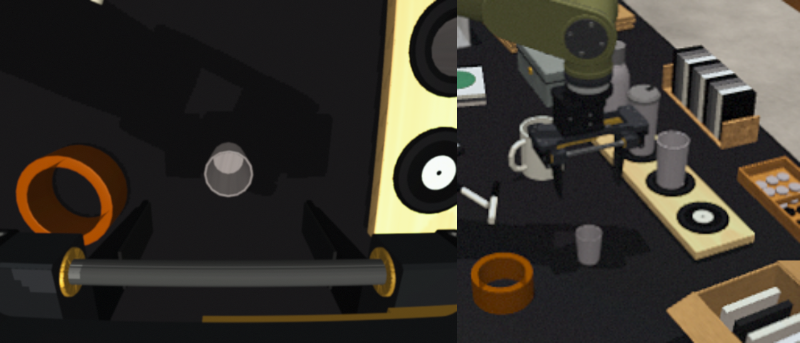

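The tumbler is placed well. The shot cup is at about (319,236) in the wrist image, giving (.441,-.1455). Now I grasp it.

Request:
play_rows(
  plan=[
    [0.8, 0.5, 0.5, 40, 0, 0, 0],
    [0.8, 0.5, 0.5, 80, 0, 0, 0],
    [0.8, 0.5, 0.5, 115, 0, 0, 0],
    [0.8, 0.5, 0.5, 128, 0, 0, 0],
    [0.8, 0.5, 0.5, 128, 0, 0, 0],
    [0.2, 0.5, 0.5, 128, 0, 0, 0],
    [0.2, 0.5, 0.5, 128, 0, 0, 0],
    [0.2, 0.5, 0.5, 128, 0, 0, 0],
    [0.2, 0.5, 0.5, 128, 0, 0, 0],
    [0.2, 0.5, 0.5, 128, 0, 0, 0],
    [0.2, 0.5, 0.5, 128, 0, 0, 0],
    [0.2, 0.5, 0.5, 128, 0, 0, 0],
  ],
)

```text
time: 26.68
tcp_pos: [0.4409, -0.1457, 0.0953]
ee_rot: [2.221, 2.221, 0.001]
force: [1.1, 0.1, 4.5]
opening: 0.0431
finger_force: 30.0
```

Request:
play_rows(
  plan=[
    [0.2, 0, 0, -10, 0, 0, 0],
    [0.2, 0, 0, -40, 0, 0, 0],
    [0.2, 0, 10, -70, 0, 0, 0],
    [0.2, -1, 45, -80, 0, 0, 0],
    [0.2, -2, 90, -80, 0, 0, 0],
    [0.2, -4, 135, -80, 0, 0, 0],
    [0.2, -5, 175, -80, 0, 0, 0],
    [0.2, -6, 205, -80, 0, 0, 0],
    [0.2, -6.5, 216, -80, 0, 0, 0],
    [0.2, -6.5, 216, -75, 0, 0, 0],
    [0.2, -6.5, 216, -55, 0, 0, 0],
    [0.2, -6.5, 216, -44, 0, 0, 0],
  ],
)

```text
time: 28.18
tcp_pos: [0.6545, -0.1517, 0.1361]
ee_rot: [-2.219, -2.219, 0.003]
force: [0.4, -0.8, -1.1]
opening: 0.0432
finger_force: 30.0
```

```bash
python3 - <<'E'
from look import *
for c in ["side","scene"]:
    manip.snapshot(c); find(c,["shot_cup"]); m=manip.camera_model(c)
    for d in manip.trace(c,"shot_cup")[:1]: b=rbox(d["region"]);print(c,b,box(m,"shot_cup",(.6565,-.152),.044).round(1))
s=manip.observe();print(s["tcp_pos"],s["force"],s["opening"])
E
```

```text
side shot_cup [ 0.6537 -0.1528  0.0413] 0.78
side [370.5 235.5 385.5 260.5] [370.1 233.2 386.8 258.5]
[ 0.65670542 -0.15217622  0.1393779 ] [ 0.28545234 -0.29626108 -0.7135621 ] 0.0430744675554756
```

Good agreement, so I lower, release and retreat.

Request:
play_rows(
  plan=[
    [0.2, 0, 0, 5, 0, 0, 0],
    [0.2, 0, 0, 8.5, 0, 0, 0],
    [0.2, 0, 0, 10.5, 0, 0, 0],
    [0.2, 0, 0, 11.5, 0, 0, 0],
    [0.9, 0, 0, 11.5, 0, 0, 0],
    [0.9, 0, 0, 11.5, 0, 0, 0],
    [0.9, 0, 0, 11.5, 0, 0, 0],
    [0.9, 0, 0, 10, 0, 0, 0],
    [0.9, 0, 0, -15, 0, 0, 0],
    [0.9, 0, 0, -60, 0, 0, 0],
    [1, 0, 0, -110, 0, 0, 0],
    [1, -15, -30, -150, 0, 0, 0],
  ],
)

```text
time: 29.98
tcp_pos: [0.6274, -0.1667, 0.2913]
ee_rot: [2.218, 2.222, 0.002]
force: [0.1, -0.5, 1.5]
opening: 0.0938
finger_force: 0.0
```

Request:
play_rows(
  plan=[
    [1, 0, -55, 0, 0, 0, 0],
    [1, 0, -110, 0, 0, 0, 0],
    [1, 0, -165, 0, 0, 0, 0],
    [1, 0, -200, 0, 0, 0, 0],
    [1, 0, -200, 0, 0, 0, 0],
    [1, 0, -200, 0, 0, 0, 0],
  ],
)

```text
time: 30.72
tcp_pos: [0.427, -0.1672, 0.2892]
ee_rot: [2.221, 2.22, 0.001]
force: [0.2, 1.0, 0.1]
opening: 0.095
finger_force: 0.0
```

```bash
python3 - <<'E'
from look import *
s=manip.snapshot("side");sc=manip.snapshot("scene")
cv2.imwrite("pics/s7.png",np.hstack([cv2.resize(s[130:330,220:420],(400,400)),cv2.resize(sc[160:360,180:480],(400,267))[:,:].copy() if 0 else cv2.resize(sc[180:360,190:470],(400,400))]))
for n,xy in [("flask",(.6405,.212)),("lidded_cup",(.649,.0945)),("tumbler",(.653,-.0295)),("shot_cup",(.6565,-.152)),("mug",(.457,.1476))]:
    m=manip.camera_model("scene")
    for d in manip.trace("scene",n)[:1]: print(n,round(d["conf"],2),fit(n,[(m,rbox(d["region"]))],xy,0 if n=="mug" else .034))
o=manip.observe();print(o["tcp_pos"],o["time"])
E
```

```text
flask 0.86 (array([0.64245201, 0.21267251]), array([-0.1, -0.2,  0.1,  0.2]))
lidded_cup 0.82 (array([0.64984643, 0.09301295]), array([-1. , -0.5,  1. ,  0.5]))
tumbler 0.77 (array([ 0.65112369, -0.02955417]), array([ 0.2, -0.1, -0.2,  0.1]))
shot_cup 0.94 (array([ 0.65638871, -0.15335442]), array([ 0. , -0.5, -0. ,  0.5]))
mug 0.88 (array([0.45612978, 0.14881143]), array([-0. ,  2.2,  0. , -1.8]))
[ 0.42693644 -0.16699953  0.2885728 ] 31.075
```

View pics/s7.png

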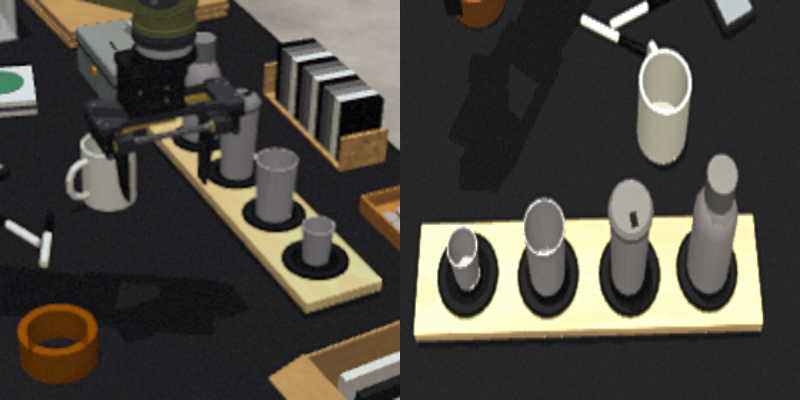

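All four stand upright and centred, each within about 2 mm. In the crop the shot cup is at x≈462 and the flask at x≈712, the tin end. The mug hasn't moved, so I hand in.

```bash
python3 -c "
from workcell import manip
print(manip.sign_off())"
```

```text
the job is handed in; nothing more can be done
None
```

The job is handed in at about 31 s: flask, lidded cup, tumbler and shot cup stand in that order from the cash-tin end, each about 2 mm from its coaster's centre by the scene camera, with the mug where it was; the hand-in call gave no verdict.

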